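# Mix the settled oxide, then present the brush

### The job

The brown oxide in the black-lidded jar has settled: pick the closed jar up, tip it over until its lid points clearly downward, then set it down upright (not dropped) on the round cork mat and let go. Then draw the slip brush up out of the wooden block, turn it level and finish while still holding it there, more than 20 cm above the table, ready for me to take. Leave the other two jars alone.

Things in the scene. Friction and masses are not known exactly. Their poses are not given: they have to be found in the camera images.
- jar_black_lid: closed glass jar with brown powder and a black screw lid, fixed shut: 52 mm diameter, 94 mm tall (straight body to about 75 mm height, lid 44 mm diameter above it), about 0.2 kg. Origin: centre of its underside; z along its axis to the lid. Stands loose on the table, one of three jars in a row in any order.
- jar_grey_lid: bystander: closed glass jar with dark grey powder and a pale grey-white lid, 56 mm diameter, 89 mm tall, loose. Origin: centre of its underside, z up.
- jar_red_lid: bystander: closed glass jar with sandy powder and a red lid, 64 mm diameter, 79 mm tall, loose. Origin: centre of its underside, z up.
- mat: round cork mat, 120 mm diameter, 4 mm thick, fixed to the table. Origin: centre of its underside. It and the brush block may be found in either of two places.
- block: pale wooden brush block, fixed to the table, 110 mm (its x) by 66 mm (its y), 84 mm tall with its rubber feet; origin: centre of its underside, z up. In its middle an upright rectangular well 43 mm (x) by 22 mm (y), its floor 14 mm above the table; to either side a small empty pencil hole.
- slip_brush: flat brush, pale wooden handle, 188x39x19 mm, 0.04 kg, standing loose in the block's well, bristles down, handle top 202 mm above the table. Origin: on a broad face at mid-length; y runs to the bristles (down at the start), x across the width (along the block's x), z through the thickness (middle plane z = 9.5 mm). Pinch the handle, 11 mm thick, across its thickness (along the block's y).
- bristle_tip (a point): centre of the bristles' end, 94 mm from mid-length along the brush's +y
- handle_end (a point): centre of the free end of the handle, 94 mm from mid-length along the brush's -y; the brush leans up to 5 degrees in its loose well
Mind the look-alikes: they are no part of the job. Of the things that look like the slip_brush, the larger one is meant. Leave any yellow look-alike of the jar_black_lid alone.

How it is judged:
On the way, in this order (a step that is already met when the one before it is completed fails the run):
1. the black-lidded jar is held up and tipped over, lid pointing downward (tilted more than 100 degrees) (angle between jar_black_lid's own z axis and vertical above 1.75 rad and height (world z) of jar_black_lid above 0.1 m and contact force between jar_black_lid and the fingers above 0.5 N), for 0.2 s.
2. the jar is lowered upright onto the mat in the grip (underside within about 12 mm of the mat, not dropped) (angle between jar_black_lid's own z axis and vertical below 0.3 rad and horizontal distance between jar_black_lid and mat below 0.035 m and height (world z) of jar_black_lid below 0.016 m and contact force between jar_black_lid and the fingers above 0.5 N), for 0.05 s.
3. the jar stands released and upright on the mat (angle between jar_black_lid's own z axis and vertical below 0.12 rad and horizontal distance between jar_black_lid and mat below 0.035 m and height (world z) of jar_black_lid below 0.01 m and contact force between jar_black_lid and the fingers below 0.05 N and linear speed of jar_black_lid below 0.02 m/s), for 0.2 s.
4. the brush is drawn right up out of the block in the grip (height (world z) of bristle_tip above 0.09 m and height (world z) of slip_brush above 0.16 m and contact force between slip_brush and the fingers above 0.5 N), for 0.1 s.
At the end, for the whole second after the job is handed in: The black-lidded jar stands upright (within 7 degrees) on the mat, its centre within 35 mm of the mat's. The brush is held still in the fingers, level within about 21 degrees, its mid-length more than 200 mm and both its ends more than 160 mm above the table, and off the block (angle between jar_black_lid's own z axis and vertical below 0.12 rad and horizontal distance between jar_black_lid and mat below 0.035 m and height (world z) of jar_black_lid below 0.01 m and angle between slip_brush's own y axis and vertical between 1.2 and 1.94 rad and height (world z) of slip_brush above 0.2 m and height (world z) of each of bristle_tip, handle_end above 0.16 m and contact force between slip_brush and the fingers above 0.5 N and contact force between slip_brush and block below 0.05 N and linear speed of slip_brush below 0.03 m/s and angular speed of slip_brush below 0.3 rad/s); the arm keeps its last pose, push and grip.
It fails at once if the grey-lidded jar is moved more than 30 mm or tipped (distance of jar_grey_lid from where it was at the start of the episode above 0.03 m or angle between jar_grey_lid's own z axis and vertical above 0.35 rad).
It fails at once if the red-lidded jar is moved more than 30 mm or tipped (distance of jar_red_lid from where it was at the start of the episode above 0.03 m or angle between jar_red_lid's own z axis and vertical above 0.35 rad).
It also fails if it takes over 72 s, if anything falls off the work surface, if the arm or the gripper's body presses on something with over 40 N, if the wrist force passes 120 N, or if a joint passes its speed limit or range.

### The arm

A 6-joint arm with a two-finger parallel gripper is mounted at the origin on the work surface; the furniture and walls round the work are solid. World frame = base frame: x ahead of the robot, y to its left, z up, the work surface at z = 0. Lengths are in m, angles in rad, forces in N, time in s.
With the tool pointing down it reaches from about 0.375 to 0.9 m from the base axis. Payload 3.1 kg.
Tool frame: the origin (TCP) lies midway between the tips of the shut fingers; the grasp point (between the pads) lies 19 mm behind it (manip.grip_depth is the distance from the TCP to the grasp point, in m); z points along the fingers, y is the line along which they close (so a half turn about z gives the same grasp; the last joint's range is limited). The gripper opens to 85 mm and grips with 20 to 120 N. Pads are 22 mm wide; open, the fingers measure 114 mm over their backs; the gripper's body (76 mm by 85 mm) begins 54 mm behind the grasp point. The pads swing forward as they close: fully open they stand 13 mm farther back than shut.
Start: joints at [-1.417, 0.527, 1.433, -0, 1.181, -0.178], TCP at [0.204, -0.591, 0.231] pointing down, gripper open.
Joint ranges: [-3.08, 3.08], [-0.75, 2.2], [0.22, 2.44], [-1.43, 4.57], [0, 2.65], [-2.85, 2.85]. Speed limits (rad/s): [2.79, 2.79, 3.14, 3.14, 3.14, 3.14].

### API

Orientations are given as a unit quaternion [x, y, z, w].
In Python, from station import telemetry, snapshot, manip gives the robot as it stands. The module is installed in compiled form; this text tells all that it offers.
- The arm moves only by the shell command python3 -m crank 'ROWS' [OPENING] [FORCE]. ROWS is text: rows parted by semicolons, each of 6 numbers parted by spaces: the shift along the tool's x, y, z as a fraction of full scale, then the turn, a rotation vector about the tool's x, y, z as a fraction of full scale. A call has exactly 5 rows; each row shifts and turns the commanded pose from where the row before left it, along the tool's axes as they then stand; what a row does not reach is not made up. Full scale, the value 1, is 4 cm for a shift and 90 degrees for a turn. A row lasts 1/10 s, in which the tool goes at most 50 mm and 8.59 degrees, less where a joint would pass 70% of its speed; a pose out of reach is approached as far as the arm can. A call with a number of a shift or a turn outside -1 to 1 is refused whole. A call with a gripper value outside its range is refused whole. OPENING is the opening, from -1 (shut) to 1 (fully open), set as the call begins (- or left out, the last holds). The fingers move at their own pace and stop on an object; FORCE is the grip in N (left out, the last holds). Time passes only in rows, so rows that do not move let the fingers close, or fill a call up. It gives the time, the measured TCP pose, the force, the opening and the grip force at its end, in the units of the state.
- telemetry.sense(): the state, without advancing time (a new reading comes with each control period).
- snapshot(name): name is "scene" or "side" or "wrist"; returns a dict with "image" (480x640x3 uint8, red, green, blue), "depth" (480x640 float32, m along the optical axis (not along the pixel's ray), 0 where there is no reading), "camera_matrix" (3x3 intrinsics, pixels), "rvec" (rotation vector, rad) and "tvec" (3), from world to camera coordinates, as OpenCV has them. Camera axes: x right, y down, z forward; pixel columns grow to the right and rows downward; lengths in m; the calibration is good to about 2 mm. A picture is of the moment at which its call begins.
- manip.sign_off(): hands the job in; it is judged then, once.
The state is a dict: "t": time; "q": joint angles; "qd": joint speeds; "tau": joint torques, N m; "tcp_pos": TCP position; "tool_rot": TCP orientation; "force": force on the tool from outside, world axes, zero at the start; "ft_torque": the same for the moment, N m; "finger_gap": opening from 0.0 (shut) to 1.0 (fully open); "gripper_force": force on a finger pad.
Only numpy, scipy, OpenCV 4.12 (cv2) and the standard library are available. Lean on these libraries where they do the work, as an engineer would, in place of code of your own. Each camera call takes 0.05 s, during which the arm holds its last target. There are 200 camera calls.

## Working session

There is one attempt and no reset: what is moved stays moved. The work goes in short steps, Python scripts to look and compute and a shell command to move; the robot and the scene stay as the last step left them, time stands still between calls to the robot, and variables do not carry over. Pictures are saved under pics/ and viewed, at most 10 in all, crops included, and the job is handed in when it is done.

```bash
mkdir -p pics; cat > h.py <<'E'
import numpy as np, cv2, pickle
from station import telemetry, snapshot, manip
from scipy.spatial.transform import Rotation as R
def snap(name, fn=None):
    s=snapshot(name); pickle.dump(s,open(f'{name}.pkl','wb'))
    if fn: cv2.imwrite(f'pics/{fn}.png', s['image'][:,:,::-1])
    return s
def load(n): return pickle.load(open(f'{n}.pkl','rb'))
def cloud(s):
    K=s['camera_matrix']; d=s['depth']; v,u=np.mgrid[:480,:640]
    c=np.stack([(u-K[0,2])/K[0,0]*d,(v-K[1,2])/K[1,1]*d,d],-1)
    M=cv2.Rodrigues(np.array(s['rvec'],float))[0]
    w=(c-np.array(s['tvec']).ravel())@M
    w[d==0]=np.nan
    return w
def ray(s,u,v,z):
    K=s['camera_matrix']; M=cv2.Rodrigues(np.array(s['rvec'],float))[0]; t=np.array(s['tvec']).ravel()
    o=-M.T@t; r=M.T@np.array([(u-K[0,2])/K[0,0],(v-K[1,2])/K[1,1],1]); return o+r*(z-o[2])/r[2]
E
python3 - <<'E'
from h import *
a=snap('scene','scene1'); b=snap('side','side1')
for s in (a,b):
    M=cv2.Rodrigues(np.array(s['rvec'],float))[0]; print(-M.T@np.array(s['tvec']).ravel(), M[2], (s['depth']>0).mean())
print(telemetry.sense(), manip.grip_depth)
E
```

```text
[-0.17289433  1.18214404  0.9169549 ] [ 0.38524558 -0.77965882 -0.493678  ] 0.8854134114583333
[0.40492501 0.73467671 0.85095568] [ 0.01720203 -0.75389045 -0.65677491] 0.9960677083333334
{'t': 0.1, 'q': array([-1.41651216e+00,  5.28418730e-01,  1.43380184e+00, -7.92136234e-06,
        1.18140730e+00, -1.78506651e-01]), 'qd': array([ 0.00095508, -0.00101438, -0.00322826,  0.00098758, -0.00034572,
        0.00048176]), 'tau': array([ 1.69179493e-04, -4.43304133e+01, -1.78586286e+01, -3.19788378e-04,
        3.85724838e-03,  9.36288274e-06]), 'tcp_pos': array([ 0.20409468, -0.59003659,  0.23039471]), 'tool_rot': array([ 9.86187436e-01,  1.65630026e-01,  8.66178742e-06, -1.01757593e-03]), 'force': array([ 2.13865304e-01, -4.04731894e-04,  7.29287027e-01]), 'ft_torque': array([-0.00839712, -0.01578252,  0.016693  ]), 'gripper_force': 0.0, 'finger_gap': 0.9993520824284841} 0.0187
```

View pics/scene1.png

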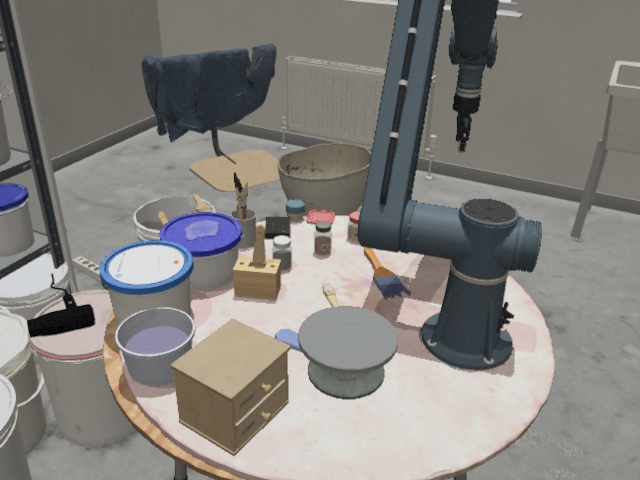

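View pics/side1.png

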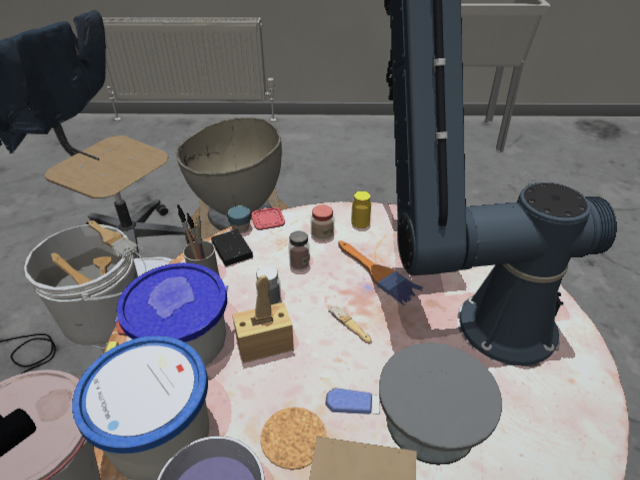

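The side view shows the black-lidded jar at (299,250), grey-lidded at (267,280), red-lidded at (322,220), the yellow decoy at (361,210), the block with the brush at (263,325) and the cork mat at (293,437). The scene view hides the mat behind the drawer box.

```bash
python3 - <<'E'
from h import *
s=load('side'); w=cloud(s); im=s['image']
hsv=cv2.cvtColor(im,cv2.COLOR_RGB2HSV)
def reg(u0,u1,v0,v1,z0,z1,n):
    p=w[v0:v1,u0:u1].reshape(-1,3); k=(p[:,2]>z0)&(p[:,2]<z1); p=p[k]
    print(n,len(p),'med',np.median(p,0).round(4),'min',p.min(0).round(3),'max',p.max(0).round(3)); return p
reg(285,313,225,275,.088,.1,'blk lid top')
reg(285,313,225,275,.02,.07,'blk body')
reg(252,285,258,305,.084,.095,'grey lid')
reg(305,338,200,245,.072,.085,'red lid')
reg(345,375,185,230,.05,.15,'yellow')
p=reg(255,332,400,475,.001,.008,'mat')
m=(im[...,0]>150)&(hsv[...,1]>70)&(hsv[...,0]>8)&(hsv[...,0]<25); m[:400]=0; m[475:]=0; m[:,:255]=0; m[:,332:]=0
v,u=np.nonzero(m&(w[...,2]<.012)); c=np.stack([u,v],1)
q=w[v,u]; print('mat',len(q),q.mean(0),cv2.minEnclosingCircle(q[:,:2].astype(np.float32)))
p=reg(225,300,290,365,.08,.088,'block top')
r=cv2.minAreaRect(p[:,:2].astype(np.float32)); print(r)
p=reg(240,290,265,325,.1,.215,'brush handle')
for z in np.arange(.1,.21,.015):
    k=p[abs(p[:,2]-z)<.008]; 
    if len(k)>3: print(z.round(3),len(k),k.mean(0).round(4),k[:,:2].min(0).round(4),k[:,:2].max(0).round(4))
for n,(u,v),z in [('blk top',(299,237),.094),('grey',(267,270),.089),('red',(322,212),.079)]: print(n,ray(s,u,v,z))
# everything tall: grid of max height
g={}
f=w.reshape(-1,3); f=f[~np.isnan(f[:,0])]
f=f[(f[:,2]>.015)&(f[:,0]>.1)&(f[:,0]<1.05)&(abs(f[:,1])<.6)]
H=np.zeros((24,20))
i=((.6-f[:,1])/.05).astype(int); j=((f[:,0]-.1)/.05).astype(int)
np.maximum.at(H,(i,j.clip(0,19)),f[:,2])
print('rows y from .6 down by .05, cols x from .1'); 
for k,row in enumerate(H): print('%5.2f'%(.575-.05*k),' '.join('%3d'%(x*1000) for x in row))
E
```

```text
blk lid top 177 med [ 0.4726 -0.1909  0.0917] min [ 0.451 -0.217  0.088] max [ 0.495 -0.169  0.096]
blk body 359 med [ 0.4706 -0.1725  0.0458] min [ 0.443 -0.315  0.02 ] max [ 0.499 -0.165  0.07 ]
grey lid 211 med [ 0.5348 -0.0705  0.0871] min [ 0.501 -0.094  0.084] max [0.561 0.021 0.09 ]
red lid 228 med [ 0.4192 -0.3151  0.0763] min [ 0.391 -0.345  0.072] max [ 0.456 -0.179  0.085]
yellow 364 med [ 0.3131 -0.3524  0.0776] min [ 0.288 -0.393  0.05 ] max [ 0.337 -0.338  0.096]
mat 2635 med [0.4662 0.2722 0.0027] min [0.393 0.196 0.001] max [0.54  0.341 0.008]
mat 2942 [0.46560188 0.27204381 0.00243672] ((0.4638114869594574, 0.26996171474456787), 0.062171999365091324)
block top 1028 med [0.5365 0.0696 0.0825] min [0.475 0.015 0.08 ] max [0.598 0.112 0.088]
((0.535452127456665, 0.06298608332872391), (0.10983122885227203, 0.07000140845775604), 18.68697166442871)
brush handle 494 med [0.5282 0.0625 0.1463] min [0.515 0.051 0.1  ] max [0.547 0.07  0.2  ]
0.1 44 [0.5312 0.0644 0.1039] [0.5166 0.0593] [0.547  0.0684]
0.115 88 [0.5309 0.0641 0.115 ] [0.5159 0.0573] [0.5463 0.0699]
0.13 85 [0
[... 1908 characters left out ...]
   0   0   0
-0.23   0   0   0 611  17  16   0  94   0  21  25  24   0   0   0   0   0   0   0   0
-0.28   0   0   0   0   0  75  79   0   0   0  24  25  23   0   0   0   0   0   0   0
-0.33   0   0   0  93  93  78  81   0   0   0  55  55   0   0   0   0   0   0   0   0
-0.38   0   0   0  93  96   0   0   0   0   0  56  55   0   0   0   0   0   0   0   0
-0.43   0   0   0   0   0   0   0   0   0   0   0   0   0   0   0   0   0   0   0   0
-0.48   0   0   0   0   0   0   0   0   0   0   0   0   0   0   0   0   0   0   0   0
-0.53   0   0   0   0   0   0   0   0   0   0   0   0   0   0   0   0   0   0   0   0
-0.58   0   0 395 522   0   0   0   0   0   0  17  35  30  28  18   0   0   0   0   0
```

```bash
python3 - <<'E'
from h import *
s=load('side'); a=cv2.resize(s['image'][190:480,150:390],None,fx=2.05,fy=2.05,interpolation=cv2.INTER_CUBIC)
b=load('scene')['image'][190:310,200:400]; b=cv2.resize(b,(300,180)); o=np.zeros((600,800,3),np.uint8)
o[:594,:492]=a[:594,:492]; o[:180,495:795]=b; cv2.imwrite('pics/crop1.png',o[:,:,::-1])
E
```

```text
(no output)
```

View pics/crop1.png

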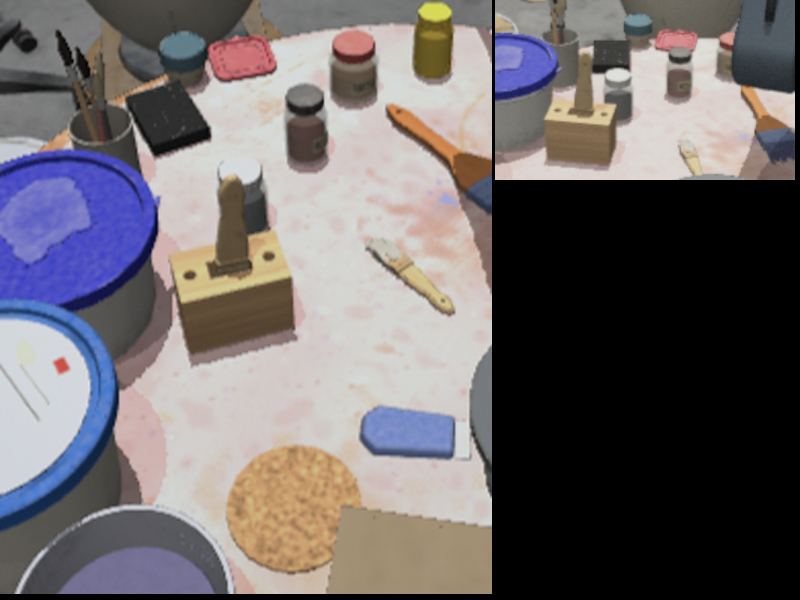

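The crop confirms it: the brush stands in the block, the small brush on the table at crop (410,275) is the decoy, and the mat at crop (293,508) is near the can and the drawer box. Next I'll write a helper to convert offsets into rows and check the clearance round the mat.

```bash
cat >> h.py <<'E'
def down(az):  # tool down, closing axis y at azimuth az (deg)
    a=np.radians(az); y=np.array([np.cos(a),np.sin(a),0]); z=np.array([0,0,-1.]); return R.from_matrix(np.stack([np.cross(y,z),y,z],1))
def todo(p=None,rot=None):
    t=telemetry.sense(); r=R.from_quat(t['tool_rot']); out=[]
    if p is not None: d=r.inv().apply(np.array(p)-t['tcp_pos']); print('shift units',(d/.04).round(2))
    if rot is not None: print('turn units',((r.inv()*rot).as_rotvec()/(np.pi/2)).round(3))
    M=r.as_matrix(); print('t %.2f'%t['t'],'p',t['tcp_pos'].round(4),'x',M[:,0].round(3),'y',M[:,1].round(3),'z',M[:,2].round(3),'q',t['q'].round(3),'gap %.3f F %.1f'%(t['finger_gap'],t['gripper_force']),'f',t['force'].round(1))
E
python3 - <<'E'
from h import *
todo([.473,-.191,.20],down(-26))
t=telemetry.sense(); r=R.from_quat(t['tool_rot'])
w=cloud(load('side')).reshape(-1,3); c=np.array([.466,.272])
w=w[(w[:,2]>.02)&(w[:,2]<.3)]; d=w[:,:2]-c; rr=np.hypot(*d.T); az=np.degrees(np.arctan2(d[:,1],d[:,0]))
for a in range(-180,180,20):
    k=(az>=a)&(az<a+20)&(rr<.2)
    if k.any(): i=np.argmin(np.where(k,rr,9)); print(a,rr[i].round(3),w[i].round(3))
E
```

```text
shift units [ 9.61 -7.23  0.78]
turn units [-0.001 -0.001 -0.499]
t 0.10 p [ 0.2041 -0.59    0.2304] x [0.945 0.327 0.   ] y [ 0.327 -0.945 -0.002] z [-0.     0.002 -1.   ] q [-1.417  0.528  1.434 -0.     1.181 -0.179] gap 0.999 F 0.0 f [ 0.2 -0.   0.7]
-180 0.156 [0.311 0.256 0.1  ]
-160 0.168 [0.308 0.214 0.103]
-100 0.187 [0.497 0.087 0.064]
-80 0.185 [0.528 0.098 0.073]
-60 0.189 [0.563 0.11  0.024]
-40 0.164 [0.619 0.213 0.15 ]
-20 0.135 [0.601 0.269 0.139]
0 0.135 [0.601 0.273 0.137]
20 0.098 [0.542 0.334 0.099]
40 0.093 [0.525 0.344 0.096]
60 0.097 [0.512 0.357 0.097]
100 0.096 [0.418 0.355 0.146]
120 0.093 [0.418 0.351 0.147]
140 0.135 [0.363 0.358 0.147]
160 0.16 [0.306 0.272 0.092]
```

```bash
python3 -m crank '0.8 -0.6 0 0 0 0;0.8 -0.6 0 0 0 0;0.8 -0.6 0 0 0 0;0.8 -0.6 0 0 0 0;0.8 -0.6 0 0 0 0' 1 45
python3 -m crank '0.8 -0.6 0 0 0 0;0.8 -0.6 0 0 0 0;0.8 -0.6 0 0 0 0;0.8 -0.6 0 0 0 0;0.8 -0.6 0 0 0 0'
python3 -m crank '0 0 0 0 0 -0.09;0 0 0 0 0 -0.09;0 0 0 0 0 -0.09;0 0 0 0 0 -0.09;0 0 0 0 0 -0.09'
python3 -c "
from h import *
todo([.473,-.191,.14],down(-26))"
```

```text
t: 0.6
tcp_pos: [0.3168, -0.4233, 0.2309]
tool_rot: [0.986, 0.165, -0.0, -0.0]
force: [0.7, -0.3, -0.4]
finger_gap: 1.001
gripper_force: 0.0
t: 1.1
tcp_pos: [0.4287, -0.2577, 0.2311]
tool_rot: [0.986, 0.166, -0.0, -0.0]
force: [-0.3, -0.6, -0.9]
finger_gap: 0.999
gripper_force: 0.0
t: 1.6
tcp_pos: [0.428, -0.2589, 0.231]
tool_rot: [0.866, 0.499, -0.0, -0.0]
force: [-0.5, -0.0, 0.2]
finger_gap: 0.995
gripper_force: 0.0
shift units [2.03 0.12 2.27]
turn units [-0.001 -0.    -0.045]
t 1.60 p [ 0.428  -0.2589  0.231 ] x [0.501 0.865 0.   ] y [ 0.865 -0.501 -0.001] z [-0.001  0.001 -1.   ] q [-0.768  0.361  1.74   0.     1.041 -0.243] gap 0.995 F 0.0 f [-0.5 -0.   0.2]
```

```bash
python3 -m crank '0.5 0.03 0.5 0 0 -0.045;0.5 0.03 0.5 0 0 0;0.5 0.03 0.5 0 0 0;0.5 0.03 0.5 0 0 0;0 0 0 0 0 0'
python3 -c "
from h import *
snap('wrist','wrist1'); todo([.473,-.191,.031],down(-26))
s=load('wrist'); w=cloud(s); k=(w[...,2]>.087)&(w[...,2]<.1); v,u=np.nonzero(k); print(len(u),w[k].mean(0),w[k].min(0),w[k].max(0),u.mean(),v.mean())"
```

```text
t: 2.1
tcp_pos: [0.4679, -0.1875, 0.1488]
tool_rot: [0.849, 0.528, -0.001, -0.003]
force: [-1.0, -0.9, -0.1]
finger_gap: 1.0
gripper_force: 0.0
shift units [0.01 0.13 2.98]
turn units [-0.002 -0.    -0.003]
t 2.15 p [ 0.4685 -0.1891  0.15  ] x [0.442 0.897 0.   ] y [ 0.897 -0.442 -0.004] z [-0.003  0.002 -1.   ] q [-0.605  0.492  1.807 -0.     0.847 -0.147] gap 0.999 F 0.0 f [ 1.3 -0.4  0.1]
7880 [ 0.49532471 -0.14775909  0.09143202] [ 0.44835351 -0.21721857  0.08700261] [ 0.55370906 -0.06483773  0.09603625] 338.6691624365482 164.77144670050762
```

View pics/wrist1.png

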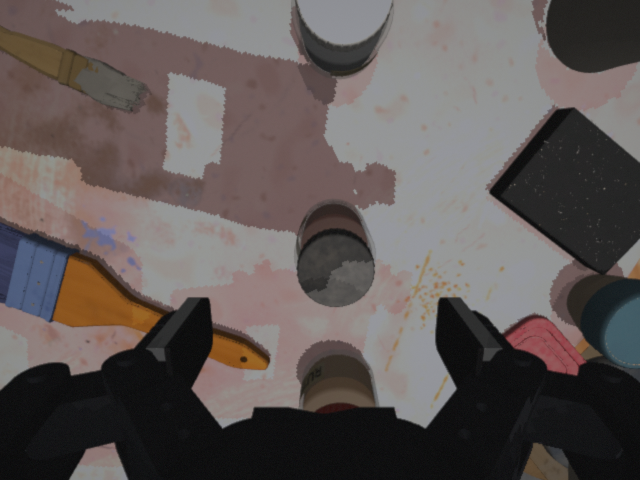

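The wrist view shows the black lid at (336,268), midway between the fingers, with the red-lidded jar behind and the grey-lidded jar ahead, both clear of the finger line. I'll take a precise lid centre.

```bash
python3 -c "
from h import *
s=load('wrist'); w=cloud(s); k=(w[...,2]>.087)&(w[...,2]<.1); k[:225]=0;k[315:]=0;k[:,:285]=0;k[:,390:]=0
n,l,st,c=cv2.connectedComponentsWithStats(k.astype(np.uint8)); i=1+np.argmax(st[1:,4]); k=l==i
p=w[k]; print(len(p),p.mean(0),p.min(0),p.max(0),cv2.minEnclosingCircle(p[:,:2].astype(np.float32)))
o=load('wrist'); k2=(w[...,2]>.01)&(w[...,2]<.04); k2[:240]=0; k2[:,275:]=0; print('orange end z',np.nanmax(w[...,2][320:370,225:265]), w[355,250])
m=w[255:285,300:370]; print(np.nanmedian(w[262,320:350],0))"
```

```text
4601 [ 0.47098849 -0.19425415  0.09348143] [ 0.44835351 -0.21721857  0.08700261] [ 0.49262392 -0.17322109  0.09603625] ((0.47043120861053467, -0.19554264843463898), 0.022398406639695168)
orange end z 0.017404359729172533 [ 0.36267427 -0.25889875  0.01491667]
[ 0.47250075 -0.19024761  0.0936763 ]
```

```bash
python3 -m crank '-0.08 0.11 0 0 0 0;0 0 0.6 0 0 0;0 0 0.6 0 0 0;0 0 0.6 0 0 0;0 0 0 0 0 0'
python3 -m crank '0 0 0.5 0 0 0;0 0 0.4 0 0 0;0 0 0.25 0 0 0;0 0 0 0 0 0;0 0 0 0 0 0'
python3 -c "
from h import *
todo([.471,-.194,.031],down(-26))"
```

```text
t: 2.65
tcp_pos: [0.4708, -0.1961, 0.078]
tool_rot: [0.85, 0.526, -0.001, -0.001]
force: [-0.5, 0.5, 0.0]
finger_gap: 0.997
gripper_force: 0.0
t: 3.15
tcp_pos: [0.4724, -0.1961, 0.0342]
tool_rot: [0.85, 0.527, 0.0, 0.001]
force: [-0.1, 1.9, 0.8]
finger_gap: 0.995
gripper_force: 0.0
shift units [ 0.03 -0.05  0.08]
turn units [ 0.001  0.    -0.005]
t 3.15 p [ 0.4724 -0.1961  0.0342] x [ 0.445  0.896 -0.   ] y [ 0.896 -0.445  0.002] z [ 0.001 -0.001 -1.   ] q [-0.612  0.706  1.861 -0.     0.573 -0.151] gap 0.995 F 0.0 f [-0.1  1.9  0.8]
```

```bash
python3 -m crank '0 0 0 0 0 0;0 0 0 0 0 0;0 0 0 0 0 0;0 0 0 0 0 0;0 0 0 0 0 0' -1 45
python3 -m crank '0 0 0 0 0 0;0 0 0 0 0 0;0 0 0 0 0 0;0 0 0 0 0 0;0 0 0 0 0 0'
python3 -m crank '0 0 -0.3 0 0 0;0 0 -0.5 0 0 0;0 0 -0.6 0 0 0;0 0 -0.6 0 0 0;0 0 -0.6 0 0 0'
python3 -c "
from h import *
snap('side','side2')
todo([.471,-.194,.5],down(-26))"
```

```text
t: 3.65
tcp_pos: [0.4721, -0.1954, 0.0343]
tool_rot: [0.85, 0.527, 0.0, 0.0]
force: [-0.8, -0.5, 4.9]
finger_gap: 0.587
gripper_force: 46.3
t: 4.15
tcp_pos: [0.4721, -0.1955, 0.0343]
tool_rot: [0.85, 0.527, 0.0, 0.001]
force: [-1.5, -0.5, 5.3]
finger_gap: 0.588
gripper_force: 46.3
t: 4.65
tcp_pos: [0.4715, -0.195, 0.1389]
tool_rot: [0.85, 0.527, -0.0, -0.0]
force: [0.4, -1.3, -1.9]
finger_gap: 0.587
gripper_force: 47.2
shift units [ 0.01 -0.02 -8.94]
turn units [ 0.004  0.001 -0.004]
t 4.70 p [ 0.4736 -0.1963  0.1423] x [ 0.444  0.896 -0.001] y [ 0.896 -0.444  0.007] z [ 0.006 -0.004 -1.   ] q [-0.611  0.509  1.803  0.     0.822 -0.151] gap 0.586 F 47.4 f [ 0.8 -1.6  1.2]
```

View pics/side2.png

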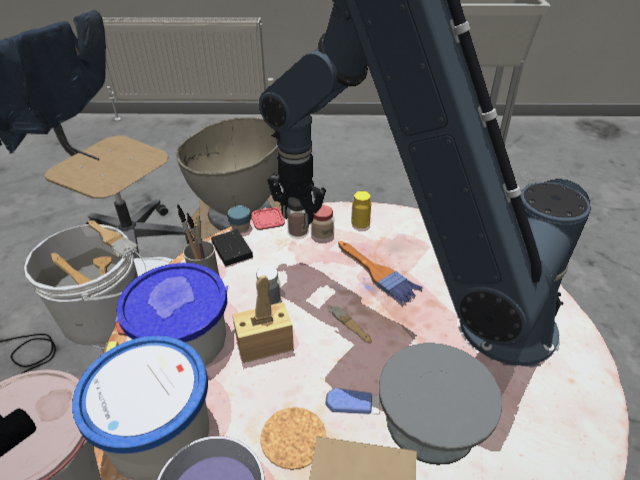

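The jar is held at (298,220) in the side view and lifted clear of the red jar. I'll raise it and start pitching the tool outward, about tool -x.

```bash
python3 -m crank '0 0 -0.9 0 0 0;0 0 -0.9 0 0 0;0 0 -0.9 0 0 0;0 0 -0.9 0 0 0;0 0 -0.9 0 0 0'
python3 -m crank '0 0 -0.9 0 0 0;0 0 -0.9 0 0 0;0 0 -0.9 0 0 0;0 0 -0.9 0 0 0;0 0 -0.9 0 0 0'
python3 -m crank '0 0.1 -0.9 -0.08 0 0;0 0.2 -0.8 -0.08 0 0;0 0.3 -0.8 -0.08 0 0;0 0.4 -0.7 -0.08 0 0;0 0.5 -0.7 -0.08 0 0'
python3 -c "
from h import *
todo()"
```

```text
t: 5.2
tcp_pos: [0.4711, -0.1947, 0.3187]
tool_rot: [0.85, 0.527, -0.0, -0.0]
force: [1.0, -0.0, -1.6]
finger_gap: 0.584
gripper_force: 47.8
t: 5.7
tcp_pos: [0.471, -0.1947, 0.4985]
tool_rot: [0.85, 0.527, -0.0, -0.0]
force: [-0.2, -0.3, -1.5]
finger_gap: 0.589
gripper_force: 47.8
t: 6.2
tcp_pos: [0.4891, -0.2035, 0.6671]
tool_rot: [0.808, 0.501, 0.164, 0.264]
force: [0.3, -0.8, -1.3]
finger_gap: 0.585
gripper_force: 47.9
t 6.20 p [ 0.4891 -0.2035  0.6671] x [ 0.444  0.896 -0.   ] y [ 0.723 -0.358  0.591] z [ 0.529 -0.262 -0.807] q [-0.68  -0.116  1.285  0.132  1.354 -0.207] gap 0.585 F 47.9 f [ 0.3 -0.8 -1.3]
```

```bash
python3 -m crank '0 0.5 -0.5 -0.08 0 0;0 0.6 -0.4 -0.08 0 0;0 0.7 -0.3 -0.08 0 0;0 0.7 -0.2 -0.08 0 0;0 0.7 -0.1 -0.08 0 0'
python3 -c "
from h import *
todo()"
```

```text
t: 6.7
tcp_pos: [0.5213, -0.2196, 0.8071]
tool_rot: [0.687, 0.426, 0.311, 0.501]
force: [0.3, -0.2, -2.6]
finger_gap: 0.585
gripper_force: 48.0
t 6.70 p [ 0.5213 -0.2196  0.8071] x [ 0.444  0.896 -0.   ] y [ 0.274 -0.135  0.952] z [ 0.853 -0.423 -0.305] q [-0.738 -0.245  1.402  0.383  0.773 -0.368] gap 0.585 F 48.0 f [ 0.3 -0.2 -2.6]
```

```bash
python3 -m crank '0 0.6 0 -0.06 0 0;0 0.6 0 -0.06 0 0;0 0.6 0.1 -0.06 0 0;0 0.6 0.1 -0.06 0 0;0 0.6 0.1 -0.06 0 0'
python3 -m crank '0 0.3 0 -0.06 0 0;0 0.3 0 -0.06 0 0;0 0.3 0 -0.06 0 0;0 0 0 -0.04 0 0;0 0 0 0 0 0'
python3 -c "
from h import *
todo()"
```

```text
t: 7.2
tcp_pos: [0.5462, -0.232, 0.9231]
tool_rot: [0.552, 0.342, 0.401, 0.646]
force: [0.6, 1.1, -0.3]
finger_gap: 0.587
gripper_force: 48.0
t: 7.7
tcp_pos: [0.5485, -0.2236, 0.9393]
tool_rot: [0.489, 0.317, 0.437, 0.685]
force: [0.7, -0.3, -1.7]
finger_gap: 0.586
gripper_force: 48.1
t 7.70 p [ 0.5485 -0.2236  0.9393] x [ 0.418  0.908 -0.007] y [-0.289  0.14   0.947] z [ 0.861 -0.394  0.321] q [-0.713 -0.2    1.503  1.825  0.278 -1.748] gap 0.586 F 48.1 f [ 0.7 -0.3 -1.7]
```

```bash
python3 -m crank '0 0 0 -0.04 0 0;0 0 0 -0.02 0 0;0 0 0 0 0 0;0 0 0 0 0 0;0 0 0 0 0 0'
python3 -c "
from h import *
snap('side','side3'); todo()"
```

```text
t: 8.2
tcp_pos: [0.5488, -0.2217, 0.9425]
tool_rot: [0.462, 0.303, 0.449, 0.703]
force: [-0.5, 0.5, -1.3]
finger_gap: 0.588
gripper_force: 48.1
t 8.25 p [ 0.5488 -0.2217  0.9426] x [ 0.414  0.91  -0.011] y [-0.351  0.171  0.921] z [ 0.84  -0.377  0.39 ] q [-0.707 -0.185  1.534  2.196  0.325 -2.12 ] gap 0.586 F 48.1 f [-0.6 -0.7 -2.3]
```

View pics/side3.png

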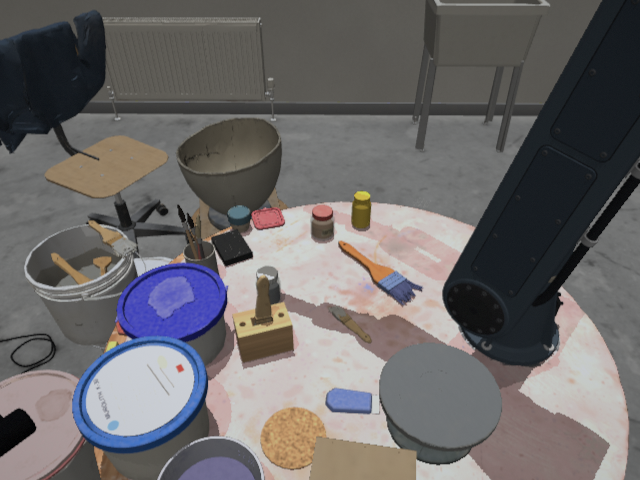

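The jar is out of view above; the tool is 113° over with the grip firm (gap 0.586) and all else undisturbed. Now I'll bring it back upright.

```bash
python3 -m crank '0 0 0 0.06 0 0;0 -0.1 0 0.06 0 0;0 -0.3 0 0.06 0 0;0 -0.3 0 0.06 0 0;0 -0.3 0 0.06 0 0'
python3 -m crank '0 -0.5 0 0.06 0 0;0 -0.6 -0.1 0.06 0 0;0 -0.6 -0.1 0.06 0 0;0 -0.6 0 0.07 0 0;0 -0.6 0 0.07 0 0'
python3 -m crank '0 -0.7 0.1 0.08 0 0;0 -0.7 0.2 0.08 0 0;0 -0.7 0.3 0.08 0 0;0 -0.6 0.4 0.08 0 0;0 -0.5 0.5 0.08 0 0'
python3 -c "
from h import *
todo([.40,.1,.45],down(-26))"
```

```text
t: 8.75
tcp_pos: [0.561, -0.2141, 0.9209]
tool_rot: [0.534, 0.37, 0.418, 0.635]
force: [0.9, -0.1, -1.4]
finger_gap: 0.583
gripper_force: 48.1
t: 9.25
tcp_pos: [0.5479, -0.2121, 0.8062]
tool_rot: [0.675, 0.462, 0.313, 0.483]
force: [0.1, -0.6, -1.4]
finger_gap: 0.585
gripper_force: 48.0
t: 9.75
tcp_pos: [0.5262, -0.207, 0.6646]
tool_rot: [0.791, 0.535, 0.155, 0.252]
force: [0.3, 0.7, -2.0]
finger_gap: 0.583
gripper_force: 47.9
shift units [ 6.03 -7.76  1.02]
turn units [0.382 0.003 0.045]
t 9.75 p [ 0.5262 -0.207   0.6646] x [ 0.379  0.925 -0.024] y [ 0.769 -0.3    0.564] z [ 0.515 -0.233 -0.825] q [-0.636 -0.039  1.209  0.121  1.383 -0.241] gap 0.583 F 47.9 f [ 0.3  0.7 -2. ]
```

```bash
python3 -m crank '0 -0.5 0.6 0.08 0 0.01;0 -0.4 0.7 0.08 0 0.01;0 -0.3 0.7 0.08 0 0.01;0 -0.2 0.7 0.08 0 0.01;0 -0.1 0.7 0.065 0 0'
python3 -c "
from h import *
todo([.466,.272,.25],down(30))"
```

```text
t: 10.25
tcp_pos: [0.5195, -0.2059, 0.5127]
tool_rot: [0.846, 0.533, -0.003, -0.001]
force: [0.3, -0.1, -1.4]
finger_gap: 0.587
gripper_force: 47.9
shift units [10.22 -6.35  6.55]
turn units [-0.003  0.001 -0.618]
t 10.25 p [ 0.5195 -0.2059  0.5127] x [ 0.432  0.902 -0.004] y [ 0.902 -0.432 -0.004] z [-0.005 -0.002 -1.   ] q [-0.575  0.245  1.129 -0.004  1.771 -0.129] gap 0.587 F 47.9 f [ 0.3 -0.1 -1.4]
```

```bash
python3 -m crank '0.95 0 0.4 0 0 -0.044;0.95 0 0.4 0 0 -0.044;0.95 0 0.4 0 0 -0.044;0.95 0 0.4 0 0 -0.044;0.95 0 0.4 0 0 -0.044'
python3 -m crank '0.95 0 0.4 0 0 -0.044;0.95 0 0.4 0 0 -0.044;0.95 0 0.4 0 0 -0.044;0.95 0 0.4 0 0 -0.044;0.95 0 0.4 0 0 -0.044'
python3 -m crank '0.9 0 0.4 0 0 -0.044;0.9 0 0.4 0 0 -0.044;0.8 0 0.4 0 0 -0.044;0 0 0 0 0 -0.044;0 0 0 0 0 0'
python3 -c "
from h import *
todo([.466,.272,.14],down(30))"
```

```text
t: 10.75
tcp_pos: [0.5769, -0.0242, 0.4324]
tool_rot: [0.741, 0.671, -0.001, 0.001]
force: [-0.1, -0.5, -2.3]
finger_gap: 0.587
gripper_force: 47.9
t: 11.25
tcp_pos: [0.5692, 0.165, 0.3524]
tool_rot: [0.614, 0.789, -0.001, 0.001]
force: [0.3, 0.3, -1.3]
finger_gap: 0.587
gripper_force: 47.9
t: 11.75
tcp_pos: [0.5365, 0.2634, 0.3042]
tool_rot: [0.5, 0.866, -0.001, 0.0]
force: [0.9, -0.5, -1.3]
finger_gap: 0.582
gripper_force: 47.9
shift units [ 1.08 -1.41  4.11]
turn units [-0.001  0.001  0.   ]
t 11.75 p [0.5365 0.2634 0.3042] x [-0.5    0.866 -0.002] y [ 0.866  0.5   -0.002] z [-0.001 -0.003 -1.   ] q [ 0.271  0.418  1.412 -0.003  1.313 -0.252] gap 0.582 F 47.9 f [ 0.9 -0.5 -1.3]
```

```bash
python3 -m crank '0.3 -0.4 0.5 0 0 0;0.3 -0.4 0.7 0 0 0;0.3 -0.4 0.8 0 0 0;0.2 -0.2 0.8 0 0 0;0 0 0.7 0 0 0'
python3 -m crank '0 0 0.5 0 0 0;0 0 0 0 0 0;0 0 0 0 0 0;0 0 0 0 0 0;0 0 0 0 0 0'
python3 -c "
from h import *
snap('wrist'); snap('side'); todo([.466,.272,.0393],down(30))
o=np.hstack([cv2.resize(load(n)['image'],(400,300)) for n in ('wrist','side')]); cv2.imwrite('pics/place1.png',o[:,:,::-1])"
```

```text
t: 12.25
tcp_pos: [0.4652, 0.2721, 0.1641]
tool_rot: [0.501, 0.865, -0.001, 0.0]
force: [0.5, 0.2, -0.6]
finger_gap: 0.585
gripper_force: 47.9
t: 12.75
tcp_pos: [0.4672, 0.2729, 0.146]
tool_rot: [0.5, 0.866, 0.0, 0.001]
force: [-0.2, 0.2, -0.6]
finger_gap: 0.587
gripper_force: 47.8
shift units [-0.01 -0.03  2.66]
turn units [ 0.     0.001 -0.   ]
t 12.85 p [0.4666 0.2729 0.1456] x [-0.5    0.866 -0.001] y [0.866 0.5   0.001] z [ 0.001 -0.    -1.   ] q [ 3.230e-01  5.350e-01  1.727e+00 -1.000e-03  8.780e-01 -2.000e-01] gap 0.587 F 47.8 f [-0.4 -0.5 -1.7]
```

View pics/place1.png

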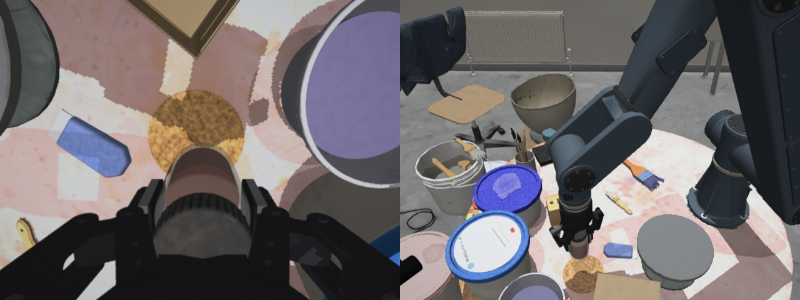

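The jar hangs upright just above the mat: wrist view mat at (195,130), side view (585,275). Now I'll lower it.

```bash
python3 -m crank '0 0 0.5 0 0 0;0 0 0.6 0 0 0;0 0 0.6 0 0 0;0 0 0.4 0 0 0;0 0 0.2 0 0 0'
python3 -m crank '0 0 0.15 0 0 0;0 0 0.1 0 0 0;0 0 0.05 0 0 0;0 0 0 0 0 0;0 0 0 0 0 0'
python3 -c "
from h import *
todo([.466,.272,.0385],down(30))"
```

```text
t: 13.35
tcp_pos: [0.4653, 0.2725, 0.0515]
tool_rot: [0.5, 0.866, -0.001, -0.001]
force: [0.5, 0.1, -1.0]
finger_gap: 0.588
gripper_force: 47.9
t: 13.85
tcp_pos: [0.4661, 0.2728, 0.041]
tool_rot: [0.5, 0.866, -0.0, 0.0]
force: [0.3, 0.4, -1.7]
finger_gap: 0.59
gripper_force: 47.9
shift units [-0.02 -0.01  0.06]
turn units [-0.  0. -0.]
t 13.85 p [0.4661 0.2728 0.041 ] x [-0.5    0.866 -0.   ] y [ 0.866  0.5   -0.   ] z [-0.    -0.001 -1.   ] q [ 3.230e-01  7.120e-01  1.784e+00 -1.000e-03  6.450e-01 -2.000e-01] gap 0.590 F 47.9 f [ 0.3  0.4 -1.7]
```

```bash
python3 -m crank '0 0 0.04 0 0 0;0 0 0.04 0 0 0;0 0 0 0 0 0;0 0 0 0 0 0;0 0 0 0 0 0'
python3 -m crank '0 0 0 0 0 0;0 0 0 0 0 0;0 0 0 0 0 0;0 0 0 0 0 0;0 0 0 0 0 0' -0.1
python3 -c "
from h import *
todo([.466,.272,.0385],down(30))"
```

```text
t: 14.35
tcp_pos: [0.466, 0.2727, 0.0383]
tool_rot: [0.5, 0.866, -0.0, 0.0]
force: [0.6, -0.8, 4.6]
finger_gap: 0.583
gripper_force: 48.6
t: 14.85
tcp_pos: [0.466, 0.2727, 0.0383]
tool_rot: [0.5, 0.866, -0.0, 0.0]
force: [-1.8, -0.4, 5.4]
finger_gap: 0.585
gripper_force: 48.6
shift units [-0.02 -0.01 -0.01]
turn units [-0.  0. -0.]
t 14.85 p [0.466  0.2727 0.0383] x [-0.5    0.866 -0.001] y [ 0.866  0.5   -0.   ] z [-0.    -0.001 -1.   ] q [ 3.230e-01  7.170e-01  1.785e+00 -1.000e-03  6.400e-01 -2.000e-01] gap 0.585 F 48.6 f [-1.8 -0.4  5.4]
```

```bash
python3 -m crank '0 0 0 0 0 0;0 0 0 0 0 0;0 0 0 0 0 0;0 0 0 0 0 0;0 0 0 0 0 0' 1
python3 -m crank '0 0 0 0 0 0;0 0 0 0 0 0;0 0 -0.2 0 0 0;0 0 -0.5 0 0 0;0 0 -0.7 0 0 0'
python3 -m crank '0 0 -0.9 0 0 0;0 0 -0.9 0 0 0;0 0 -0.9 0 0 0;0 0 -0.9 0 0 0;0 0 -0.9 0 0 0'
python3 -c "
from h import *
snap('wrist'); todo([.528,.055,.30],down(108.7)); todo(None,down(-71.3))
w=cloud(load('wrist')); d=np.hypot(w[...,0]-.466,w[...,1]-.272)<.04
k=d&(w[...,2]>.09)&(w[...,2]<.105); p=w[k]; print(len(p),p.mean(0),p.min(0),p.max(0), np.linalg.lstsq(np.c_[p[:,:2]-p[:,:2].mean(0),np.ones(len(p))],p[:,2],rcond=None)[0])"
```

```text
t: 15.35
tcp_pos: [0.4657, 0.2726, 0.0371]
tool_rot: [0.5, 0.866, -0.001, -0.0]
force: [0.6, -0.1, -0.5]
finger_gap: 1.0
gripper_force: 0.0
t: 15.85
tcp_pos: [0.4648, 0.2723, 0.0932]
tool_rot: [0.5, 0.866, -0.002, -0.001]
force: [0.4, 0.4, -0.7]
finger_gap: 0.997
gripper_force: 0.0
t: 16.35
tcp_pos: [0.4654, 0.2727, 0.2754]
tool_rot: [0.5, 0.866, -0.001, -0.0]
force: [0.3, -0.4, -0.5]
finger_gap: 0.998
gripper_force: 0.0
shift units [-5.48 -1.46 -0.46]
turn units [ 0.005  0.006 -0.874]
t 16.40 p [0.469  0.274  0.2817] x [-0.5    0.866 -0.003] y [0.866 0.5   0.011] z [ 0.011  0.003 -1.   ] q [ 3.230e-01  3.540e-01  1.585e+00 -1.000e-03  1.191e+00 -2.000e-01] gap 0.996 F 0.0 f [1.4 0.6 3.6]
turn units [ 0.007 -0.005  1.126]
t 16.40 p [0.469  0.274  0.2817] x [-0.5    0.866 -0.003] y [0.866 0.5   0.011] z [ 0.011  0.003 -1.   ] q [ 3.230e-01  3.540e-01  1.585e+00 -1.000e-03  1.191e+00 -2.000e-01] gap 0.996 F 0.0 f [1.4 0.6 3.6]
1959 [0.46569731 0.27273335 0.09744307] [0.4441154  0.25036452 0.09011791] [0.48771837 0.29400237 0.09993607] [ 0.00981991 -0.01252325  0.09744307]
```

The lid top is at z = 0.098, level, centred at (0.466, 0.273), so the jar stands upright on the mat. Now the brush.

```bash
python3 -m crank '-0.9 -0.24 -0.1 0 0 0;-0.9 -0.24 -0.1 0 0 0;-0.9 -0.24 -0.1 0 0 0;-0.9 -0.24 -0.1 0 0 0;-0.9 -0.24 -0.1 0 0 0'
python3 -m crank '-0.9 -0.24 0 0 0 0.09;0 0 0 0 0 0.09;0 0 0 0 0 0.09;0 0 0 0 0 0.09;0 0 0 0 0 0.09'
python3 -m crank '0 0 0 0 0 0.09;0 0 0 0 0 0.09;0 0 0 0 0 0.09;0 0 0 0 0 0.09;0 0 0 0 0 0.09'
python3 -m crank '0 0 0 0 0 0.09;0 0 0 0 0 0.09;0 0 0 0 0 0.04;0 0 0 0 0 0;0 0 0 0 0 0'
python3 - <<'E'
from h import *
s=snap('wrist','wrist2'); todo([.528,.055,.147],down(-71.3))
w=cloud(s); d=np.hypot(w[...,0]-.53,w[...,1]-.06)<.08
for z in (.1,.115,.13,.145,.16,.175,.19,.2):
    p=w[d&(abs(w[...,2]-z)<.0075)]
    if len(p)>5: r=cv2.minAreaRect(p[:,:2].astype(np.float32)); print(z,len(p),p.mean(0).round(4),r)
k=d&(w[...,2]>.198)&(w[...,2]<.21); v,u=np.nonzero(k); print('top',len(u),u.mean() if len(u) else 0,v.mean() if len(u) else 0)
k=d&(abs(w[...,2]-.083)<.004); p=w[k]; print(len(p),p.mean(0),cv2.minAreaRect(p[:,:2].astype(np.float32)))
E
```

```text
t: 16.9
tcp_pos: [0.5142, 0.0916, 0.2939]
tool_rot: [0.5, 0.866, -0.001, -0.0]
force: [0.7, 0.2, 0.1]
finger_gap: 1.002
gripper_force: 0.0
t: 17.4
tcp_pos: [0.5237, 0.0568, 0.2936]
tool_rot: [0.771, 0.637, -0.001, -0.0]
force: [0.5, -0.6, -1.2]
finger_gap: 1.001
gripper_force: 0.0
t: 17.9
tcp_pos: [0.5237, 0.057, 0.2936]
tool_rot: [0.944, 0.331, -0.001, 0.0]
force: [-0.7, 0.1, -0.7]
finger_gap: 1.0
gripper_force: 0.0
t: 18.4
tcp_pos: [0.5238, 0.057, 0.2936]
tool_rot: [0.986, 0.167, -0.001, 0.0]
force: [0.5, 0.7, 0.7]
finger_gap: 1.002
gripper_force: 0.0
shift units [0.09 0.08 3.66]
turn units [0.    0.001 0.006]
t 18.45 p [0.5239 0.057  0.2935] x [ 0.944  0.33  -0.001] y [ 0.33  -0.944  0.001] z [-0.001 -0.001 -1.   ] q [-1.030e-01  3.230e-01  1.598e+00 -1.000e-03  1.222e+00  1.132e+00] gap 0.998 F 0.0 f [0.9 0.2 0.2]
0.1 183 [0.5364 0.0631 0.0963] ((0.5302011966705322, 0.058385349810123444), (0.03305448964238167, 0.014611173421144485), 18.96038246154785)
0.115 167 [0.577  0.0593 0.1172] ((0.5677242279052734, 0.06803428381681442), (0.04640389233827591, 0.09191186726093292), 72.892555
[... 352 characters left out ...]
49640440941), (0.0038315304554998875, 0.010830286890268326), 11.199853897094727)
0.175 79 [0.5351 0.0589 0.1764] ((0.534557044506073, 0.058304715901613235), (0.0044942013919353485, 0.010867228731513023), 19.12855339050293)
0.19 347 [0.529  0.0563 0.1915] ((0.5248648524284363, 0.054707884788513184), (0.023720627650618553, 0.01105475053191185), 19.139930725097656)
0.2 328 [0.5253 0.0551 0.1972] ((0.5244176983833313, 0.054641593247652054), (0.016771826893091202, 0.010708906687796116), 19.216739654541016)
top 142 327.3169014084507 241.33098591549296
6430 [0.5380153  0.06308661 0.08368296] ((0.5330265164375305, 0.061018139123916626), (0.10998907685279846, 0.06614738702774048), 18.813745498657227)
```

View pics/wrist2.png

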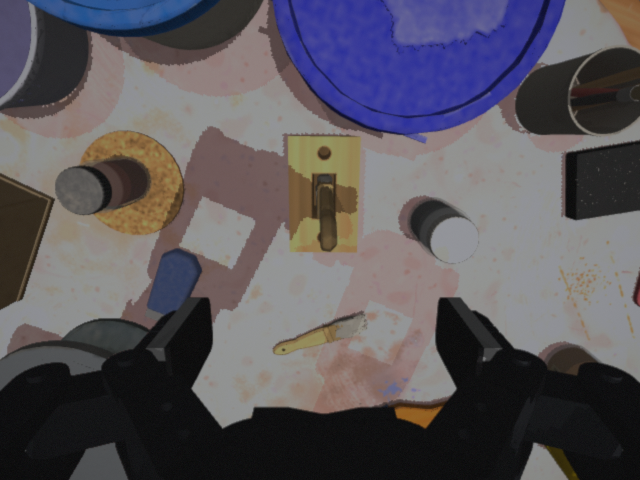

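The wrist view shows the jar standing on the mat (mat 130,183) and the brush top at (328,242), centred between the fingers, with the block square to the closing line. Descending to pinch.

```bash
python3 -m crank '0.05 0.05 0.6 0 0 0;0 0 0.9 0 0 0;0 0 0.9 0 0 0;0 0 0.8 0 0 0;0 0 0.45 0 0 0'
python3 -m crank '0 0 0 0 0 0;0 0 0 0 0 0;0 0 0 0 0 0;0 0 0 0 0 0;0 0 0 0 0 0' -1 45
python3 -m crank '0 0 0 0 0 0;0 0 0 0 0 0;0 0 0 0 0 0;0 0 0 0 0 0;0 0 0 0 0 0'
python3 -c "
from h import *
todo([.5264,.056,.147],down(-71.3))"
```

```text
t: 18.95
tcp_pos: [0.525, 0.0557, 0.145]
tool_rot: [0.986, 0.167, -0.003, -0.0]
force: [-0.5, 0.3, 0.5]
finger_gap: 0.998
gripper_force: 0.0
t: 19.45
tcp_pos: [0.5271, 0.0556, 0.1485]
tool_rot: [0.986, 0.167, 0.0, 0.001]
force: [0.2, 0.5, -0.8]
finger_gap: 0.146
gripper_force: 0.1
t: 19.95
tcp_pos: [0.5273, 0.0555, 0.1484]
tool_rot: [0.986, 0.167, 0.0, 0.001]
force: [-1.0, -0.9, 5.8]
finger_gap: 0.122
gripper_force: 47.7
shift units [-0.02 -0.02  0.04]
turn units [ 0.001 -0.     0.005]
t 19.95 p [0.5273 0.0555 0.1484] x [0.944 0.329 0.001] y [ 0.329 -0.944  0.002] z [ 0.001 -0.001 -1.   ] q [-0.105  0.52   1.751 -0.002  0.87   1.131] gap 0.122 F 47.7 f [-1.  -0.9  5.8]
```

```bash
python3 -m crank '0 0 -0.3 0 0 0;0 0 -0.5 0 0 0;0 0 -0.6 0 0 0;0 0 -0.6 0 0 0;0 0 -0.6 0 0 0'
python3 -m crank '0 0 -0.8 0 0 0;0 0 -0.8 0 0 0;0 0 -0.8 0 0 0;0 0 -0.8 0 0 0;0 0 -0.8 0 0 0'
python3 -m crank '0 0 -0.8 0 0 0;0 0 -0.8 0 0 0;0 0 -0.8 0 0 0;0 0 -0.5 0 0 0;0 0 0 0 0 0'
python3 -c "
from h import *
todo()"
```

```text
t: 20.45
tcp_pos: [0.5258, 0.0558, 0.2526]
tool_rot: [0.986, 0.167, -0.001, 0.0]
force: [-0.1, 0.6, -0.2]
finger_gap: 0.122
gripper_force: 47.0
t: 20.95
tcp_pos: [0.5257, 0.056, 0.413]
tool_rot: [0.986, 0.167, -0.001, 0.0]
force: [0.6, 0.2, -1.7]
finger_gap: 0.124
gripper_force: 47.0
t: 21.45
tcp_pos: [0.5272, 0.056, 0.531]
tool_rot: [0.986, 0.167, 0.002, 0.001]
force: [-0.8, 0.4, 0.1]
finger_gap: 0.123
gripper_force: 47.0
t 21.45 p [0.5272 0.056  0.531 ] x [0.944 0.329 0.004] y [ 0.329 -0.944  0.003] z [ 0.005 -0.002 -1.   ] q [-1.040e-01  1.870e-01  1.159e+00 -1.000e-03  1.789e+00  1.131e+00] gap 0.123 F 47.0 f [-0.8  0.4  0.1]
```

```bash
python3 -m crank '0.1 0 -0.7 0 0.08 0;0.2 0 -0.7 0 0.08 0;0.3 0 -0.7 0 0.08 0;0.4 0 -0.6 0 0.08 0;0.4 0 -0.6 0 0.08 0'
python3 -m crank '0.5 0 -0.4 0 0.08 0;0.5 0 -0.3 0 0.08 0;0.5 0 -0.2 0 0.08 0;0.5 0 -0.1 0 0.08 0;0.5 0 0 0 0.08 0'
python3 -c "
from h import *
todo()"
```

```text
t: 21.95
tcp_pos: [0.547, 0.0635, 0.6707]
tool_rot: [0.938, 0.158, 0.305, -0.052]
force: [0.6, -0.1, -0.2]
finger_gap: 0.123
gripper_force: 47.0
t: 22.45
tcp_pos: [0.5805, 0.0749, 0.775]
tool_rot: [0.797, 0.134, 0.58, -0.098]
force: [0.6, 0.2, -0.7]
finger_gap: 0.124
gripper_force: 47.1
t 22.45 p [0.5805 0.0749 0.775 ] x [0.291 0.1   0.951] y [ 0.327 -0.945 -0.001] z [ 0.899  0.312 -0.308] q [-0.417 -0.194  1.444  0.904  0.973  0.671] gap 0.124 F 47.1 f [ 0.6  0.2 -0.7]
```

```bash
python3 -m crank '0.2 0 0 0 0.05 0;0.2 0 0 0 0.05 0;0 0 0 0 0.04 0;0 0 0 0 0.03 0;0 0 0 0 0.02 0'
python3 -m crank '0 0 0 0 0 0;0 0 0 0 0 0;0 0 0 0 0 0;0 0 0 0 0 0;0 0 0 0 0 0'
python3 - <<'E'
from h import *
a=snap('scene'); b=snap('side'); snap('wrist'); todo()
o=np.hstack([cv2.resize(load(n)['image'],(400,300)) for n in ('scene','side')]); cv2.imwrite('pics/end.png',np.vstack([o,np.hstack([cv2.resize(load('wrist')['image'],(400,300)),np.zeros((300,400,3),np.uint8)])])[:,:,::-1])
E
```

```text
t: 22.95
tcp_pos: [0.5851, 0.0764, 0.7876]
tool_rot: [0.704, 0.118, 0.69, -0.118]
force: [0.6, 0.2, -0.9]
finger_gap: 0.12
gripper_force: 47.1
t: 23.45
tcp_pos: [0.5853, 0.0765, 0.7916]
tool_rot: [0.703, 0.119, 0.691, -0.117]
force: [0.1, 0.0, 0.2]
finger_gap: 0.125
gripper_force: 47.1
t 23.60 p [0.5853 0.0765 0.7915] x [0.016 0.006 1.   ] y [ 0.329 -0.944  0.001] z [ 0.944  0.329 -0.017] q [-0.44  -0.205  1.623  1.394  0.791  0.231] gap 0.124 F 47.1 f [-0.8  0.6  0. ]
```

View pics/end.png

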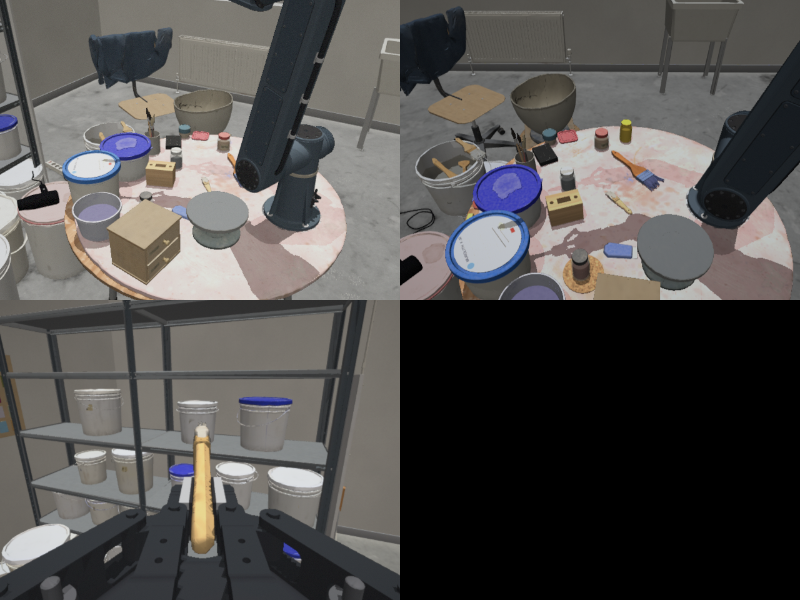

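The brush is between the pads, pointing along the tool (wrist view 202,490), the block is empty and the jar stands on the mat at side view (580,265). I'll check the brush's level from wrist depth before handing in.

```bash
python3 - <<'E'
from h import *
s=load('wrist'); w=cloud(s)
r=R.from_matrix(np.array([[.016,.006,1],[.329,-.944,.001],[.944,.329,-.017]]).T)
l=(w-np.array([.5853,.0765,.7915]))@r.as_matrix()
k=(abs(l[...,1])<.006)&(abs(l[...,2])<.16)&(abs(l[...,0])<.04); p=l[k]
for z in np.arange(-.08,.16,.02):
    q=p[abs(p[:,2]-z)<.01]
    if len(q)>3: print(z.round(2),len(q),np.median(q,0).round(4))
E
```

```text
-0.08 3792 [ 0.0106  0.0001 -0.0835]
-0.06 542 [-0.0032 -0.0015 -0.0509]
-0.04 2599 [ 0.0039  0.     -0.0422]
-0.02 832 [ 0.0089  0.0001 -0.0214]
0.0 726 [ 0.0094 -0.0006 -0.0005]
0.02 486 [ 0.0133 -0.0006  0.0189]
0.04 300 [ 0.0165 -0.0005  0.0374]
0.06 344 [0.019  0.0006 0.0543]
0.08 237 [0.0222 0.0001 0.0789]
0.1 79 [ 0.0234 -0.0005  0.1007]
0.12 51 [ 0.0226 -0.0004  0.1225]
```

```bash
python3 -c "
from station import manip
print(manip.sign_off())"
```

```text
the job is handed in; nothing more can be done
None
```

The job is handed in: the black-lidded jar was tipped to about 113° and stands released and upright on the cork mat, and the brush is held within a few degrees of level about 0.79 m above the table; the other two jars were not touched.

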